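# Clear the autosampler's cover and hold it at the service mark

## Task

The autosampler's gas strut is out for replacement: lift the vial rack off its cover and set it down gently, standing upright in the sample tray beside the machine, next to the rack that is already there. Then raise the hinged cover until the ball stud on its edge lines up with the pointer on the quadrant, and finish while still holding it there with the gripper, since nothing else keeps it up; do not let the cover drop, and leave the pointer and the other things on the bench where they are.

Things in the scene. Friction and masses are not known exactly. Their poses are not given: they have to be found in the camera images.
- sampler: Autosampler, a low cream bench module 400 mm deep (x) x 300 wide (y) x 154 high, fixed to the bench; its front faces -x of its own frame, towards the robot. Origin: centre of its underside; z up. The grey cover closes the front part of its top: closed, the cover's flat upper face is 156 mm above the bench. The slotted steel quadrant stands on the left side (+y), 138 mm from the middle plane, rising to about 265 mm above the bench.
- cover (a joint): Angle of the cover, 0 = shut, grows as its front edge rises (to 1.3 rad). Horizontal hinge along the machine's y axis at x = +25 mm, z = 150 mm of the machine's frame (point cover_hinge). The cover is a grey panel 215 long x 230 wide x 12 mm thick, 0.44 to 0.72 kg, with almost no hinge friction: it falls shut when let go. It lies loose on its seat, with no latch. Its axes when shut are those of the machine.
- cover_hinge (a point): Middle of the hinge axis, at the cover's rear edge and mid-thickness; its orientation turns with the cover.
- cover_handle (a point): Middle of the steel bow handle's bar near the cover's front edge: a round bar 13 mm thick, 110 mm long across the machine (its y), its centre 35 mm above the cover's upper face, 190 mm in front of the hinge axis and 41 mm above it when shut. Two 12 mm posts carry its ends. Orientation turns with the cover.
- cover_stud (a point): Ball stud on the cover's left (+y) side edge, 110 mm from the hinge axis, at mid-thickness: a steel ball 13 mm across; orientation turns with the cover.
- index (a joint): Marked angle: where the black pointer clamp sits on the quadrant, in the same measure as joint cover (the cover is at the mark when both joints are equal). Drawn between 0.60 and 0.95 rad; clamped tight.
- index_tip (a point): Tip line of the pointer, 110 mm from the hinge axis, about 8 mm to the left of the ball stud when that is beside it (bar 36 x 5 mm on a black clamp with a 24 mm thumbscrew knob); its frame is the hinge frame turned by the marked angle, so the ball stud comes beside it at the mark.
- rack: White vial rack that starts on the cover: a block 44 (x) x 110 (y) x 32 mm high, capped vials standing to 42 mm, 0.14 to 0.28 kg. Origin: centre of its underside; z up.
- tray: Shallow open steel tray, 210 (x) x 140 (y) x 20 mm high, walls 4 mm, floor 4 mm thick, fixed to the bench, left or right of the machine. Origin: centre of its underside. A second rack stands across its +x half, about 60 mm from the middle; the -x half is free.
- tray_rack: The rack already in the tray, same block 44 x 110 x 32 mm but some vials missing; loose. Origin: centre of its underside.
- strut: Grey gas strut with bright rod, 230 mm long, 17 mm thick at its end sockets, lying loose across the top of the machine's rear housing. Origin: under its middle.
- screwdriver: Screwdriver 170 mm long lying loose on the bench. Origin: under its middle.
- solvent: Closed amber bottle, 72 mm across, 170 mm high, standing loose. Origin: centre of its underside.
- capjar: Closed white jar, 66 mm across, 75 mm high, standing loose. Origin: centre of its underside.
- beaker: Glass beaker, 68 mm across, 85 mm high, standing loose. Origin: centre of its underside.
- clipboard: Clipboard with paper 190 (x) x 140 (y) mm, 14 mm high at its clip, lying on the side of the machine where the tray is not; fixed. Origin: centre of its underside.
Mind the look-alikes: they are no part of the job. What is shaped like the solvent but pink is not meant.

How it is judged:
By the outcome, as a careful person would: the job done as asked, in the order asked, and still so for the second after the job is handed in, while the arm keeps its last pose, push and grip.
It also fails if it takes over 53 s, if anything falls off the work surface, if the arm or the gripper's body presses on something with over 40 N, if the wrist force passes 120 N, or if a joint passes its speed limit or range.

## Robot

A 6-joint arm with a two-finger parallel gripper is mounted at the origin on the work surface. World frame = base frame: x ahead of the robot, y to its left, z up, the work surface at z = 0. Lengths are in mm, angles in rad, forces in N, time in s.
With the tool pointing down it reaches from about 350 to 875 mm from the base axis. Payload 4.2 kg.
Tool frame: the origin (TCP) lies at the very end of the fingers, on their centre line; the grasp point (between the pads) lies 19 mm behind it (arm.pinch_z is the distance from the TCP to the grasp point, in mm); x points along the fingers, y is the direction in which the jaws open and shut, and the axes are right-handed (so a half turn about x gives the same grasp; the last joint's range is limited). The gripper opens to 85 mm and grips with 20 to 120 N. Pads are 22 mm wide; open, the fingers measure 114 mm over their backs; the gripper's body (76 mm by 85 mm) begins 54 mm behind the grasp point. The pads swing forward as they close: fully open they stand 13 mm farther back than shut.
Start: joints at [-1.029, 0.385, 0.008, 0, -1.194, -0.259], TCP at [174.42, -600.147, 231.312] pointing down, gripper open.
Joint ranges: [-3.14, 3.14], [-1.21, 2.06], [-1.07, 1.41], [-3.16, 2.05], [-2.99, -0.16], [-3.1, 3.1]. Speed limits (rad/s): [2.79, 2.79, 3.14, 3.14, 3.14, 3.14].

## Interface

Orientations are given as a unit quaternion [x, y, z, w].
In Python, from bench import arm gives the robot as it stands.
- The arm moves only by the tool drive_tool, never from a script. Its argument "motion" is a list of rows, each a list of 4 numbers: the shift along the tool's x, y, z in mm, then the turn about the tool's x in degrees. In form: [[dx, dy, dz, spin], ...]. A call has 1 to 10 rows; each row shifts and turns the commanded pose from where the row before left it, along the tool's axes as they then stand; what a row does not reach is not made up. A row lasts 1/12 s, in which the tool goes at most 41.7 mm and 7.16 degrees, less where a joint would pass 70% of its speed; a pose out of reach is approached as far as the arm can. A call with a gripper value outside its range is refused whole. "grip" is the finger opening in mm, from 0 to 85.4, set as the call begins (left out, the last holds). The fingers move at their own pace and stop on an object; the grip force is fixed at half the most. Time passes only in rows, so rows that do not move let the fingers close. It gives the time, the measured TCP pose, the force and the opening at its end, in the units of the state.
- arm.read_state(): the state, without advancing time (a new reading comes with each control period).
- arm.get_image(name): name is "scene" or "top" or "wrist"; returns the picture (384x512x3 uint8, red, green, blue); there is no depth.
- arm.calibration(name): a dict with "K" (3x3 intrinsics, pixels), "eye" and "attitude" of the camera in the world; the wrist camera has in their place "T_tool_cam" (4x4, takes a point from camera to tool coordinates, whose origin is the TCP and whose axes are the tool frame's). Camera axes: x right, y up, looking along -z (the intrinsics and any distortion apply to the point x, -y, -z); pixel columns grow to the right and rows downward; lengths in mm; the calibration is good to about 2 mm. A picture is of the moment at which its call begins: read the wrist's pose just before it. calibration takes no time and is no camera call.
- arm.job_done(): hands the job in, once; it reports no verdict.
The state is a dict: "clock": time; "joints": joint angles; "joint_vel": joint speeds; "joint_efforts": joint torques, N m; "position": TCP position; "ee_rot": TCP orientation; "contact_force": force on the tool from outside, world axes, zero at the start; "wrist_torque": the same for the moment, N m; "gripper_width": finger opening in mm.
Only numpy, scipy, OpenCV 4.12 (cv2) and the standard library are available. Lean on these libraries where they do the work, as an engineer would, in place of code of your own. Each camera call takes 0.05 s, during which the arm holds its last target. There are 200 camera calls.

## Working session

There is one attempt and no reset: what is moved stays moved. The work goes in short steps, Python scripts to look and compute and a tool call to move; the robot and the scene stay as the last step left them, time stands still between calls to the robot, and variables do not carry over. Pictures are saved under pics/ and viewed, about 8 in all and at most 12, crops included, and the job is handed in when it is done.

Besides the shell and the picture viewer there is one more tool, called after "Emit:" by a JSON object that holds its "method" and its "body". drive_tool: Moves the arm, as the interface text tells. Its arguments: {"type":"object","properties":{"motion":{"type":"array"},"grip":{"type":"number"}},"required":["motion"]}

```bash
mkdir -p pics; ls; python3 - <<'E'
from bench import arm
import cv2,numpy as np
s=arm.read_state();print(s)
for n in("scene","top","wrist"):
    im=arm.get_image(n);cv2.imwrite(f"pics/{n}0.png",im[:,:,::-1])
    c=arm.calibration(n);print(n,{k:np.round(v,3).tolist() if not isinstance(v,str) else v for k,v in c.items()})
a=cv2.imread("pics/scene0.png");b=cv2.imread("pics/top0.png")
E
```

```text
pics
{'clock': 0.0, 'joints': array([-1.02941628e+00,  3.85528693e-01,  6.61658871e-03, -4.87765641e-04,
       -1.19398074e+00, -2.58640183e-01]), 'joint_vel': array([ 2.24688718e-03, -2.45289917e-03, -1.97076391e-03,  3.82436135e-04,
        1.08936245e-05,  4.99710923e-04]), 'joint_efforts': array([-7.22101231e-04, -3.92284763e+01,  1.88400078e+01,  4.18613613e+00,
       -4.63309698e-03,  4.09084478e-06]), 'position': array([ 174.24388313, -599.61222082,  230.23644523]), 'ee_rot': array([-0.09882282,  0.7002022 ,  0.10031309,  0.69992015]), 'contact_force': array([-0.26988112, -0.37550525,  0.03909387]), 'wrist_torque': array([-0.05697332,  0.04003984, -0.05867155]), 'gripper_width': 85.59750707519291}
scene {'K': [[430.56, 0.0, 261.471], [0.0, 430.56, 192.46], [0.0, 0.0, 1.0]], 'eye': [1182.679, -412.23, 1246.448], 'attitude': [0.255, 0.13, 0.458, 0.841]}
top {'K': [[466.595, 0.0, 260.043], [0.0, 466.595, 196.636], [0.0, 0.0, 1.0]], 'eye': [215.743, -16.32, 1839.088], 'attitude': [-0.075, 0.072, 0.705, -0.701]}
wrist {'K': [[317.204, 0.0, 253.288], [0.0, 317.204, 192.737], [0.0, 0.0, 1.0]], 'T_tool_cam': [[-0.001, 0.314, -0.949, -142.477], [1.0, 0.0, -0.0, 0.953], [0.0, -0.949, -0.314, -81.731], [0.0, 0.0, 0.0, 1.0]]}
```

View pics/scene0.png

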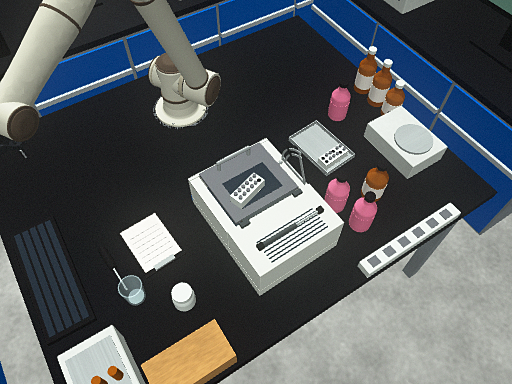

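View pics/top0.png

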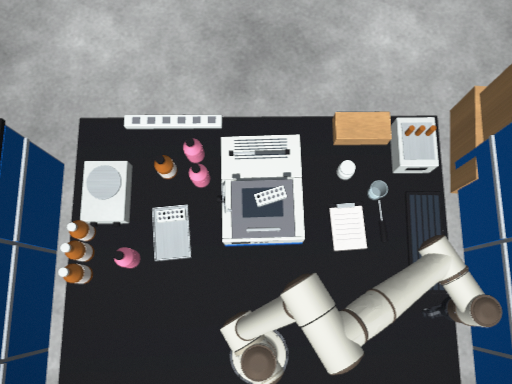

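The top view shows the rack to move at about (270,195), on the cover. The similar racks are the one in the tray at (172,214) and the long white strip at (172,121). The tray is at (172,233), left of the machine (+y), and the handle is at (263,230). I'll check this in a close crop with coordinates.

```bash
cat > h.py <<'E'
import numpy as np,cv2
from scipy.spatial.transform import Rotation as R
from bench import arm
def cam(n,s=None):
    c=arm.calibration(n);K=np.array(c["K"])
    if n!="wrist": return K,np.array(c["eye"]),R.from_quat(c["attitude"]).as_matrix()
    T=np.array(c["T_tool_cam"]);s=s or arm.read_state();Rt=R.from_quat(s["ee_rot"]).as_matrix()
    return K,s["position"]+Rt@T[:3,3],Rt@T[:3,:3]
def ray(c,uv):
    K,e,M=c;d=np.linalg.inv(K)@[uv[0],uv[1],1];return e,M@(d*[1,-1,-1])
def onz(c,uv,z):
    e,d=ray(c,uv);return e+d*(z-e[2])/d[2]
def proj(c,p):
    K,e,M=c;q=(M.T@(np.asarray(p)-e))*[1,-1,-1];q=K@q;return q[:2]/q[2]
def tri(c1,u1,c2,u2):
    e1,d1=ray(c1,u1);e2,d2=ray(c2,u2)
    t=np.linalg.lstsq(np.c_[d1,-d2],e2-e1,rcond=None)[0];a,b=e1+t[0]*d1,e2+t[1]*d2
    return (a+b)/2,np.linalg.norm(a-b)
def rect(mask,c,z,off=(0,0)):
    k=max(cv2.findContours(mask.astype(np.uint8),cv2.RETR_EXTERNAL,cv2.CHAIN_APPROX_NONE)[0],key=cv2.contourArea)
    P=np.array([onz(c,(p[0][0]+off[0],p[0][1]+off[1]),z)[:2] for p in k],np.float32)
    return cv2.minAreaRect(P)
E
python3 - <<'E'
from h import *
im=cv2.imread("pics/top0.png")
a=cv2.resize(im[125:265,140:320],None,fx=4,fy=4,interpolation=cv2.INTER_CUBIC)
b=cv2.imread("pics/scene0.png")[125:265,180:360]
cv2.imwrite("pics/crop1.png",cv2.resize(a,(720,560)))
cv2.imwrite("pics/crop2.png",cv2.resize(b,(720,560),interpolation=cv2.INTER_CUBIC))
c=cam("top")
g=im.min(2)
# rack
m=np.zeros(g.shape,np.uint8);m[183:210,250:292]=g[183:210,250:292]>170
print("rack",rect(m,c,156+32))
m=np.zeros(g.shape,np.uint8);m[200:265,148:195]=g[200:265,148:195]>90
print("tray",rect(m,c,20))
m=np.zeros(g.shape,np.uint8);m[130:250,215:308]=im[130:250,215:308].max(2)>60
print("sampler",rect(m,c,154))
E
```

```text
rack ((569.085205078125, -47.7896728515625), (48.02644348144531, 110.45169830322266), 17.606399536132812)
tray ((460.66461181640625, 340.4839782714844), (212.72244262695312, 143.23574829101562), 5.315698146820068)
sampler ((602.31884765625, -16.543182373046875), (419.8805847167969, 304.2495422363281), 1.4948726892471313)
```

View pics/crop1.png

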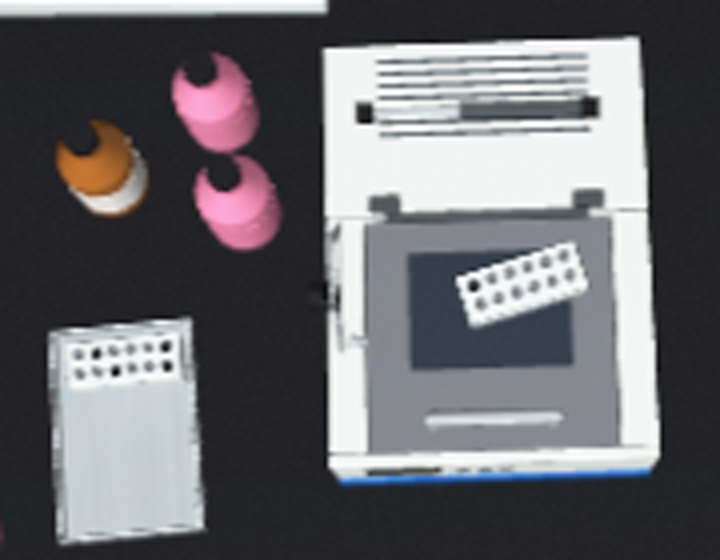

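View pics/crop2.png

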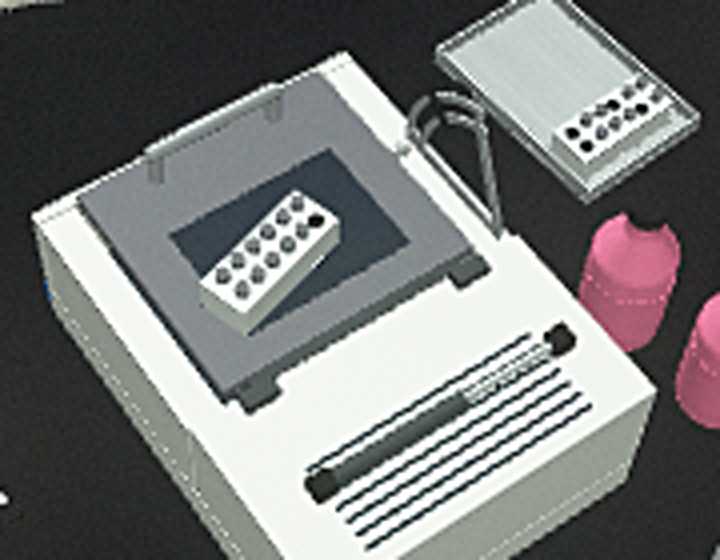

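The crops confirm it. The rack to move sits yawed on the cover (crop1 about (522,285)). The handle bar runs (428,420)–(560,416), and the tray with its second rack is at the left, with the -x half free. The quadrant and black pointer are at about (325,293).

```bash
python3 - <<'E'
from h import *
c=cam("top");f=lambda u,v,z:onz(c,(140+u/4-.4,125+v/4-.4),z)[:2]
def ang(a,b): d=b-a;return np.degrees(np.arctan2(d[1],d[0]))
h1,h2=f(428,420,191),f(560,416,191);print("handle",(h1+h2)/2,np.linalg.norm(h1-h2),"yaw from bar",ang(h2,h1)-90)
A,B,C,D=[f(*p,154) for p in((323,47),(638,38),(655,462),(328,458))]
print("samp yaw",ang(D,A),ang(C,B),ang(B,A)-90,(A+B+C+D)/4,np.linalg.norm(A-B),np.linalg.norm(A-D))
A,B,C,D=[f(*p,20) for p in((48,330),(191,318),(205,530),(60,545))]
print("tray",(A+B+C+D)/4,ang(D,A),ang(C,B),ang(B,A)-90)
A,B,C,D=[f(*p,36) for p in((66,345),(179,337),(182,380),(70,388))]
print("track",(A+B+C+D)/4,ang(B,A)-90,ang(C,D)-90)
print("knob",f(322,293,240))
s=arm.read_state();print(np.round(R.from_quat(s["ee_rot"]).as_matrix(),3))
E
```

```text
handle [446.44108735 -21.30453726] 117.46696332115276 yaw from bar 1.4447762149156205
samp yaw 1.4029195825896552 0.9204324061755279 1.365422539377846 [612.04759079 -14.81243725] 299.15815627376014 391.3880942898109
tray [460.95131388 339.40782695] 5.61562799154264 5.278712485209485 4.579573347290051
track [524.90027174 340.24689846] 3.8091003958402183 3.8314900289199727
knob [550.63036037 128.77975685]
[[-0.001 -0.279  0.96 ]
 [ 0.002  0.96   0.279]
 [-1.     0.002 -0.   ]]
```

Emit:
{"method": "drive_tool", "body": {"motion": [[-4,25,31,0],[-4,25,31,0],[-4,25,31,0],[-4,25,31,0],[-4,25,31,0],[-4,25,31,0],[-4,25,31,0],[-4,25,31,0],[-4,25,31,0],[-4,25,31,0]], "grip": 85}}

```text
clock: 0.98
position: [402.8, -271.7, 271.5]
ee_rot: [-0.1, 0.7, 0.1, 0.7]
contact_force: [1.2, 0.6, -0.4]
gripper_width: 85.2
```

Emit:
{"method": "drive_tool", "body": {"motion": [[0,24,31,0],[0,24,31,0],[0,24,31,0],[0,24,31,0],[0,24,31,0],[0,24,31,0],[0,24,31,0],[0,0,0,-7],[0,0,0,-7],[0,0,0,-7]]}}

```text
clock: 1.82
position: [564.0, -50.7, 270.5]
ee_rot: [-0.228, 0.67, 0.228, 0.669]
contact_force: [0.5, -1.0, 0.2]
gripper_width: 84.6
```

Emit:
{"method": "drive_tool", "body": {"motion": [[0,0,0,-7],[0,0,0,-7],[0,0,0,-7],[0,0,0,-7],[0,0,0,-7],[0,0,0,-7],[0,0,0,-7],[0,0,0,-7],[0,0,0,-7],[0,0,0,-7]]}}

```text
clock: 2.65
position: [563.6, -51.7, 270.9]
ee_rot: [-0.57, 0.418, 0.571, 0.418]
contact_force: [0.5, 0.6, 0.6]
gripper_width: 85.0
```

```bash
python3 - <<'E'
from h import *
s=arm.read_state();im=arm.get_image("wrist")[:,:,::-1].copy();cv2.imwrite("pics/w1.png",im)
c=cam("wrist",s);np.set_printoptions(precision=1,suppress=True)
M=R.from_quat(s["ee_rot"]).as_matrix();print(s["position"],np.degrees(np.arctan2(M[1,1],M[0,1])),s["joints"])
u,v=proj(c,(569,-48,188));print("pred",u,v)
g=im.min(2);m=(g>150).astype(np.uint8)
n,l,st,ce=cv2.connectedComponentsWithStats(m)
for i in range(1,n):
    if st[i,4]>300: print(st[i],ce[i],rect(l==i,c,188))
E
```

```text
[563.6 -51.7 270.9] -162.45595028645138 [ 0.2  0.3 -0.1 -0.  -1.2  0.1]
pred 243.78512251470963 201.37997847671758
[    0     0   466   321 50746] [149.5 128.4] ((591.6511840820312, -32.05238342285156), (309.7000427246094, 257.4679870605469), 3.373709201812744)
[ 209  132   63  136 5265] [241.4 194.7] ((570.3489379882812, -45.072689056396484), (43.84918975830078, 108.67996215820312), 17.54738998413086)
[386 217  29  57 371] [400.2 244.3] ((440.2612609863281, -49.445396423339844), (5.480829238891602, 51.33692932128906), 1.744949460029602)
[ 151  313   89   30 1036] [195.3 327.3] ((574.2828369140625, 76.3843765258789), (78.1007080078125, 12.662565231323242), 1.641648292541504)
[ 242  329  119   44 1603] [296.4 350.9] ((483.4159240722656, 62.868263244628906), (97.02098846435547, 51.37686538696289), 1.7863316535949707)
```

View pics/w1.png

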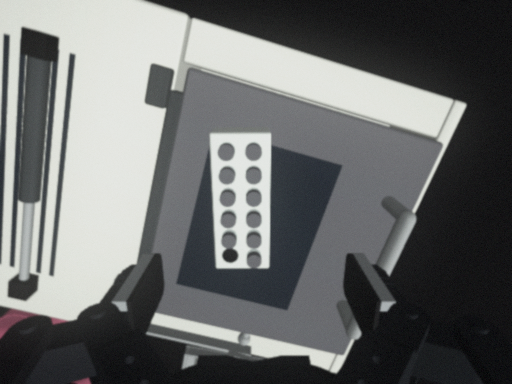

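The wrist view shows the rack upright at (241,195), centred between the fingers and aligned with them. The handle is at (395,260), the strut at the left and the ball stud at (245,338). Descending to grasp.

Emit:
{"method": "drive_tool", "body": {"motion": [[5,-4,2,0],[15,-4,2,0],[20,0,0,0],[20,0,0,0],[20,0,0,0],[15,0,0,0],[10,0,0,0],[6,0,0,0],[0,0,0,0]]}}

```text
clock: 3.45
position: [569.7, -45.5, 158.9]
ee_rot: [-0.568, 0.421, 0.57, 0.419]
contact_force: [0.4, -0.2, 0.5]
gripper_width: 84.8
```

Emit:
{"method": "drive_tool", "body": {"motion": [[0,0,0,0],[0,0,0,0],[0,0,0,0],[0,0,0,0],[0,0,0,0],[0,0,0,0],[0,0,0,0],[0,0,0,0]], "grip": 30}}

```text
clock: 4.12
position: [571.2, -45.4, 161.6]
ee_rot: [0.57, -0.419, -0.568, -0.42]
contact_force: [-0.8, 1.6, 6.5]
gripper_width: 43.0
```

Emit:
{"method": "drive_tool", "body": {"motion": [[-3,0,0,0],[-8,0,0,0],[-15,0,0,0],[-22,0,0,0],[-28,0,0,0],[-30,0,0,0],[-28,0,0,0],[-18,0,0,0],[-8,0,0,0],[0,0,0,0]]}}

```text
clock: 4.95
position: [570.7, -45.5, 322.1]
ee_rot: [0.57, -0.419, -0.568, -0.42]
contact_force: [1.2, -0.5, -2.1]
gripper_width: 43.1
```

Emit:
{"method": "drive_tool", "body": {"motion": [[0,1,10,0],[0,2,25,0],[0,3,33,0],[0,3,36,0],[0,3,36,0],[0,3,36,0],[0,3,36,0],[0,3,36,0],[0,3,36,0],[0,3,36,0]]}}

```text
clock: 5.78
position: [447.5, 253.3, 318.0]
ee_rot: [-0.569, 0.421, 0.57, 0.418]
contact_force: [1.1, -0.4, -2.9]
gripper_width: 42.6
```

Emit:
{"method": "drive_tool", "body": {"motion": [[0,3,36,0],[0,2,29,0],[0,1,18,0],[0,1,7,0],[0,0,0,4],[0,0,0,5],[0,0,0,3.5],[0,0,0,0]]}}

```text
clock: 6.45
position: [415.8, 335.3, 318.5]
ee_rot: [0.52, -0.481, -0.52, -0.478]
contact_force: [-0.2, 0.2, -1.7]
gripper_width: 43.3
```

```bash
python3 - <<'E'
from h import *
s=arm.read_state();im=arm.get_image("wrist")[:,:,::-1].copy();cv2.imwrite("pics/w2.png",im)
np.set_printoptions(precision=1,suppress=True)
M=R.from_quat(s["ee_rot"]).as_matrix();print(s["position"],np.degrees(np.arctan2(M[1,1],M[0,1])),s["gripper_width"],s["contact_force"])
E
```

```text
[415.8 335.3 318.5] -175.37091512389324 43.30233211109901 [-0.2  0.2 -1.7]
```

View pics/w2.png

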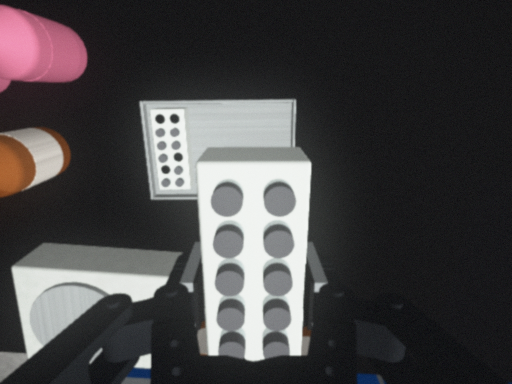

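The wrist view shows the rack held in the fingers. The tray's far corners are at (140,101) and (296,99), its near-left corner is at (152,198), and the second rack is at (171,150). I'll cast these corners to check the target.

```bash
python3 - <<'E'
from h import *
np.set_printoptions(precision=1,suppress=True)
c=cam("wrist")
A,B,C=[onz(c,p,20)[:2] for p in((140,101),(296,99),(152,199))]
an=lambda d:np.degrees(np.arctan2(d[1],d[0]))
print(A,B,C,"ctr",(B+C)/2,np.linalg.norm(A-B),np.linalg.norm(A-C),"yaw",an(A-B),an(C-A)-90)
P=[onz(c,p,36)[:2] for p in((152,110),(187,108),(189,190),(156,191))]
ctr=sum(P)/4;print("tray rack",ctr,an(P[0]-P[1]),an(P[3]-P[0])-90)
M=R.from_quat(arm.read_state()["ee_rot"]).as_matrix();
# rack in hand offset along tool z: bottom edge hidden; front top edge
z0=arm.read_state()["position"][2]-5+32
for p in((199,161),(309,161),(305,356),(208,356)): print(onz(c,p,z0))
E
```

```text
[570.  284.4] [362.5 264.7] [556.4 422.6] ctr [459.5 343.6] 208.43903496724695 138.8180786617198 yaw 5.432398409834981 5.61482896283357
tray rack [524.7 345.9] 7.878324931320346 1.9208397349155462
[439.6 282.9 345.8]
[398.9 279.6 345.8]
[388.1 371.  345.8]
[432.8 374.6 345.8]
```

Emit:
{"method": "drive_tool", "body": {"motion": [[10,0,1,-0.8],[25,0,1.5,0],[35,0,0,0],[40,0,0,0],[40,0,0,0],[40,0,0,0],[40,0,0,0],[35,0,0,0],[20,0,0,0],[12,0,0,0]]}}

```text
clock: 7.33
position: [414.6, 335.9, 19.1]
ee_rot: [0.524, -0.478, -0.523, -0.473]
contact_force: [0.2, -0.1, -1.6]
gripper_width: 43.2
```

Emit:
{"method": "drive_tool", "body": {"motion": [[2,0,0,0],[1,0,0,0],[1,0,0,0],[1,0,0,0],[0,0,0,0]]}}

```text
clock: 7.75
position: [416.7, 339.1, 19.3]
ee_rot: [-0.523, 0.475, 0.524, 0.476]
contact_force: [-0.1, -0.8, -2.3]
gripper_width: 42.7
```

Emit:
{"method": "drive_tool", "body": {"motion": [[1.5,0,0,0],[1,0,0,0],[1,0,0,0],[0,0,0,0]]}}

```text
clock: 8.08
position: [416.3, 338.5, 14.8]
ee_rot: [-0.523, 0.475, 0.523, 0.475]
contact_force: [0.1, 0.3, -0.8]
gripper_width: 43.2
```

Emit:
{"method": "drive_tool", "body": {"motion": [[1,0,0,0],[1,0,0,0],[0,0,0,0]]}}

```text
clock: 8.33
position: [416.2, 338.5, 12.6]
ee_rot: [0.523, -0.476, -0.523, -0.475]
contact_force: [0.4, 0.4, -1.8]
gripper_width: 43.3
```

Emit:
{"method": "drive_tool", "body": {"motion": [[1,0,0,0],[1,0,0,0],[0,0,0,0]]}}

```text
clock: 8.58
position: [416.3, 338.5, 10.6]
ee_rot: [0.523, -0.476, -0.523, -0.475]
contact_force: [0.6, 0.2, -1.2]
gripper_width: 43.2
```

Emit:
{"method": "drive_tool", "body": {"motion": [[1,0,0,0],[0,0,0,0]]}}

```text
clock: 8.75
position: [416.4, 338.6, 9.8]
ee_rot: [0.523, -0.475, -0.523, -0.475]
contact_force: [-0.7, 0.0, -1.6]
gripper_width: 43.0
```

Emit:
{"method": "drive_tool", "body": {"motion": [[1,0,0,0],[0,0,0,0]]}}

```text
clock: 8.92
position: [416.4, 338.7, 9.7]
ee_rot: [0.524, -0.475, -0.523, -0.475]
contact_force: [-2.1, -0.5, 4.7]
gripper_width: 42.8
```

Emit:
{"method": "drive_tool", "body": {"motion": [[1,0,0,0],[0,0,0,0]]}}

```text
clock: 9.08
position: [416.4, 338.7, 9.7]
ee_rot: [0.524, -0.475, -0.523, -0.475]
contact_force: [-5.1, -2.4, 11.4]
gripper_width: 42.9
```

The rack has touched the tray floor, so I'm easing off and releasing.

Emit:
{"method": "drive_tool", "body": {"motion": [[-1.5,0,0,0],[0,0,0,0]]}}

```text
clock: 9.25
position: [416.5, 338.9, 9.8]
ee_rot: [-0.523, 0.475, 0.524, 0.476]
contact_force: [-0.1, -0.5, -2.9]
gripper_width: 42.8
```

Emit:
{"method": "drive_tool", "body": {"motion": [[0,0,0,0],[0,0,0,0],[0,0,0,0],[0,0,0,0]], "grip": 60}}

```text
clock: 9.58
position: [416.4, 338.6, 9.2]
ee_rot: [0.523, -0.475, -0.523, -0.475]
contact_force: [0.2, -0.3, -0.1]
gripper_width: 59.9
```

Emit:
{"method": "drive_tool", "body": {"motion": [[-5,0,0,0],[-15,0,0,0],[-25,0,0,0],[-35,0,0,0],[-40,0,0,0],[-40,0,0,0],[-40,0,0,0],[-40,0,0,0],[-40,0,0,0],[-30,0,0,0]]}}

```text
clock: 10.42
position: [416.7, 338.5, 323.9]
ee_rot: [0.524, -0.474, -0.523, -0.477]
contact_force: [0.5, 1.4, -0.0]
gripper_width: 59.8
```

```bash
python3 - <<'E'
from h import *
np.set_printoptions(precision=1,suppress=True)
s=arm.read_state();im=arm.get_image("wrist")[:,:,::-1].copy();cv2.imwrite("pics/w3.png",im)
c=cam("wrist",s);M=R.from_quat(s["ee_rot"]).as_matrix();print(s["position"],np.degrees(np.arctan2(M[1,1],M[0,1])),s["gripper_width"])
print(s["joints"])
E
```

```text
[416.7 338.5 323.9] -174.48564827063603 59.78645970190599
[ 1.   0.2 -0.   0.  -1.3 -0.9]
```

View pics/w3.png

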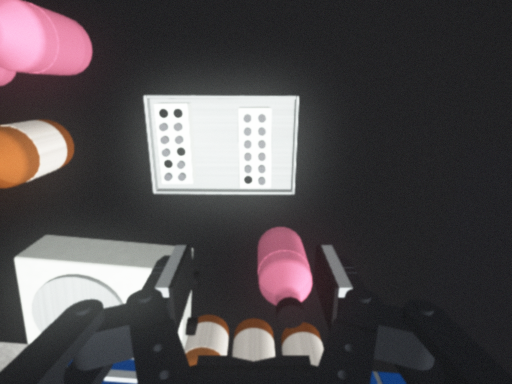

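The rack now stands upright in the tray beside the other one: ours at about (255,148), the other at (172,145), no overlap with the walls. Next I'll spin half a turn so the wrist camera sits on the quadrant side, then look at the pointer.

Emit:
{"method": "drive_tool", "body": {"motion": [[0,0,0,-7],[0,0,0,-7],[0,0,0,-7],[0,0,0,-7],[0,0,0,-7],[0,0,0,-7],[0,0,0,-7],[0,0,0,-7],[0,0,0,-7],[0,0,0,-7]]}}

```text
clock: 11.3
position: [416.1, 338.3, 319.2]
ee_rot: [-0.702, 0.087, 0.702, 0.087]
contact_force: [-0.4, -0.1, 0.3]
gripper_width: 59.9
```

Emit:
{"method": "drive_tool", "body": {"motion": [[0,0,0,-7],[0,0,0,-7],[0,0,0,-7],[0,0,0,-7],[0,0,0,-7],[0,0,0,-7],[0,0,0,-7],[0,0,0,-7],[0,0,0,-7],[0,0,0,-7]]}}

```text
clock: 12.13
position: [416.1, 338.3, 319.2]
ee_rot: [-0.625, -0.331, 0.625, -0.331]
contact_force: [-0.2, -0.5, -0.3]
gripper_width: 60.1
```

Emit:
{"method": "drive_tool", "body": {"motion": [[0,0,0,-7],[0,0,0,-7],[0,0,0,-7],[0,0,0,-7],[0,0,0,-7],[0,0,0,-1],[0,0,0,0]]}}

```text
clock: 12.72
position: [416.2, 338.4, 319.2]
ee_rot: [0.494, 0.506, -0.494, 0.506]
contact_force: [0.0, 0.1, -0.1]
gripper_width: 60.3
```

Emit:
{"method": "drive_tool", "body": {"motion": [[0,12,27,0],[0,13,33,0],[0,13,33,0],[0,13,33,0],[0,13,33,0],[0,13,33,0],[0,13,33,0],[0,13,33,0],[0,12,33,0],[0,0,0,0]]}}

```text
clock: 13.55
position: [540.1, 46.2, 319.0]
ee_rot: [0.495, 0.504, -0.496, 0.505]
contact_force: [-0.1, 0.2, 0.4]
gripper_width: 60.1
```

```bash
python3 - <<'E'
from h import *
import pickle
np.set_printoptions(precision=2,suppress=True)
s=arm.read_state();im=arm.get_image("wrist")[:,:,::-1].copy();cv2.imwrite("pics/w4.png",im);pickle.dump(s,open("w4.pkl","wb"))
M=R.from_quat(s["ee_rot"]).as_matrix();print(s["position"],np.degrees(np.arctan2(M[1,1],M[0,1])),s["joints"])
E
```

```text
[540.1   46.21 318.98] 1.0084895794498823 [ 0.39  0.19 -0.04  0.   -1.34  2.77]
```

View pics/w4.png

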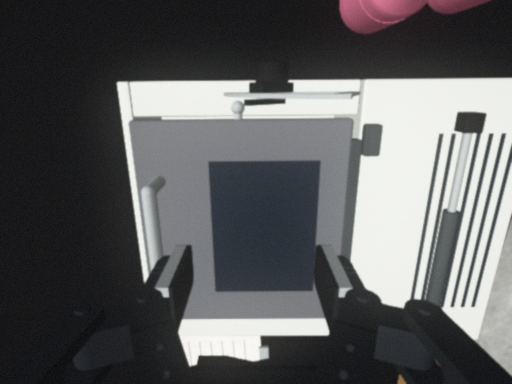

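The wrist view shows the cover shut, the stud ball at (238,108), the black pointer bar at about (268,100) with its clamp and knob at (270,75), and the handle bar at (152,230). I'll take a second view 90 mm nearer the robot to triangulate.

Emit:
{"method": "drive_tool", "body": {"motion": [[0,-15,0,0],[0,-30,0,0],[0,-30,0,0],[0,-15,0,0],[0,0,0,0]]}}

```text
clock: 14.02
position: [446.2, 48.5, 320.2]
ee_rot: [0.494, 0.507, -0.493, 0.506]
contact_force: [-0.0, 0.3, -0.4]
gripper_width: 60.0
```

```bash
python3 - <<'E'
from h import *
import pickle
np.set_printoptions(precision=2,suppress=True)
s=arm.read_state();im=arm.get_image("wrist")[:,:,::-1].copy();cv2.imwrite("pics/w5.png",im);pickle.dump(s,open("w5.pkl","wb"))
print(s["position"])
a=cv2.imread("pics/w4.png")[60:130,210:370]
p=proj(cam("wrist",s),(563,130,230)).astype(int);print(p)
x0,y0=max(p[0]-90,0),max(p[1]-40,0);b=im[y0:y0+70,x0:x0+160];print(x0,y0)
f=lambda q:cv2.resize(cv2.convertScaleAbs(q,alpha=1.3,beta=15),None,fx=4,fy=4,interpolation=cv2.INTER_CUBIC)
cv2.imwrite("pics/crop3.png",np.vstack([f(a),f(b)]))
E
```

```text
[446.19  48.52 320.17]
[424  92]
334 52
```

View pics/crop3.png

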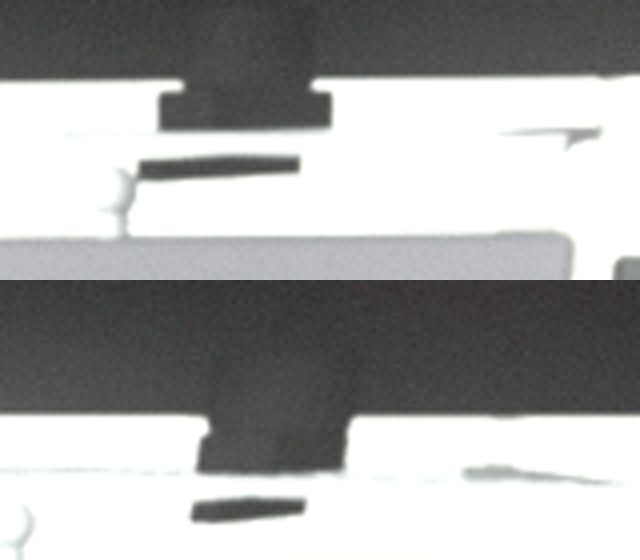

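The crop (w4 on top, w5 below) shows the pointer bar ends: w4 (244.5,102) and (284.8,100.8), w5 (382,110) and (410,108.5). Triangulating these and the stud.

```bash
python3 - <<'E'
from h import *
import pickle
np.set_printoptions(precision=1,suppress=True)
s4,s5=[pickle.load(open(f"w{i}.pkl","rb")) for i in(4,5)];c4,c5=cam("wrist",s4),cam("wrist",s5)
L,e1=tri(c4,(244.5,102),c5,(382,110));Rr,e2=tri(c4,(284.8,100.8),c5,(410.2,108.5))
S,e3=tri(c4,(210+114/4,60+190/4),c5,(334+12/4,52+(525-280)/4))
print("L",L,e1,"R",Rr,e2,"stud",S,e3)
d=Rr-L;print("len",np.linalg.norm(d),"slope",np.arctan2(-d[2],d[0]))
# hinge from stud: z=150, yaw 1.5deg
yaw=np.radians(1.4);f=np.array([np.cos(yaw),np.sin(yaw),0])
for sx in (S[0]+110*f[0],):
    H=np.array([sx,S[1],150]);
    for n,P in(("L",L),("R",Rr),("mid",(L+Rr)/2)):
        v=P-H;x=-v@f;z=v[2];print(n,np.hypot(x,z),np.arctan2(z,x))
print("hinge x",H)
# handle: bar brightness in w4 near (152,230)
for p in((150,195),(155,255)): print(onz(c4,p,191))
im=cv2.imread("pics/w5.png");g=im.min(2)
print("handle pred px",proj(c5,(446,-20,191)))
for r in range(150,290,20):
    print(r,''.join(f"{x:4d}" for x in g[r,200:330:5]))
E
```

```text
L [531.7 118.2 238.2] 0.4445343066773456 R [560.9 118.7 217.3] 0.3961253779540402 stud [523.6 109.3 150.8] 0.3486787617968184
len 35.94302215566731 slope 0.6215249500573083
L 134.59160277605403 0.714499996478181
R 98.86113910059035 0.7482774799162346
mid 116.71011439761665 0.7288036385188175
hinge x [633.6 109.3 150. ]
[445.9  34.2 191. ]
[445.5 -26.8 191. ]
handle pred px [252.4 252.2]
150   36  42  38  42 241 238 130 132 134 135 134 135 130 136 130 132 131 129 132 129 130 128 133 130 131 131
170   36  37  37  44 233 238 128 133 130 128 131 129 131 128 126 130 128 127 129 127 127  56  56  53  51  53
190   35  39  38  38 210 237 134 132 127 132 151 114 127 130 130 128 127 130 128 123 123  52  51  50  50  49
210   38  40  42  44 174 238 138 130 129 160 211 165 114 133 128 129 130 129 128 127 107  52  50  49  50  50
230   39  37  42  43  80 238 155 128 132 146 208 162 124 128 129 133 128 129 125 125  75  54  52  46  49  45
250   39  37  42  43  61 238 179 130 127 145 207 162 124 130 130 126 130 127 124 125  59  48  49  45  33 111
270   35  38  41  44  45 239 209 129 129 141 209 163 126 130 128 127 129 129 125 125  50  48  51  38  38  35
```

The bar triangulates to 35.9 mm long, which matches 36, and its centre gives a marked angle of about 0.72 rad. The handle is at x≈445. I'll go down onto the bar slightly off-centre towards the stud, so the camera keeps both the stud and the pointer in view.

Emit:
{"method": "drive_tool", "body": {"motion": [[10,-1,10,0],[20,-1.2,20,0],[25,0,18.5,0],[25,0,0,0],[25,0,0,0],[20,0,0,0],[13,0,0,0],[8,0,0,0],[0,0,0,0]], "grip": 50}}

```text
clock: 14.82
position: [447.2, -0.8, 170.8]
ee_rot: [0.492, 0.507, -0.495, 0.505]
contact_force: [-0.4, -0.2, -0.9]
gripper_width: 50.2
```

Emit:
{"method": "drive_tool", "body": {"motion": [[0,0,0,0],[0,0,0,0],[0,0,0,0],[0,0,0,0],[0,0,0,0],[0,0,0,0]], "grip": 19}}

```text
clock: 15.32
position: [448.2, -0.1, 173.8]
ee_rot: [0.494, 0.506, -0.493, 0.507]
contact_force: [-0.3, -0.5, 1.2]
gripper_width: 18.9
```

Emit:
{"method": "drive_tool", "body": {"motion": [[0,-1,0,0],[0,0,0,0],[0,0,0,0]], "grip": 15}}

```text
clock: 15.57
position: [447.0, -0.2, 173.4]
ee_rot: [0.493, 0.507, -0.493, 0.507]
contact_force: [0.9, -0.5, 0.2]
gripper_width: 14.8
```

Emit:
{"method": "drive_tool", "body": {"motion": [[0,0,0,0],[0,0,0,0],[0,0,0,0],[0,0,0,0]], "grip": 13}}

```text
clock: 15.9
position: [446.9, -0.3, 173.3]
ee_rot: [0.493, 0.507, -0.494, 0.506]
contact_force: [-0.4, 0.8, 0.7]
gripper_width: 13.1
```

Emit:
{"method": "drive_tool", "body": {"motion": [[0,0,0,0],[0,0,0,0],[0,0,0,0],[0,0,0,0]], "grip": 5}}

```text
clock: 16.23
position: [446.8, -0.3, 173.4]
ee_rot: [0.493, 0.507, -0.494, 0.506]
contact_force: [-2.7, 1.0, 3.5]
gripper_width: 10.9
```

```bash
python3 - <<'E'
from h import *
s=arm.read_state();M=R.from_quat(s["ee_rot"]).as_matrix();print(s["position"],np.degrees(np.arctan2(M[1,1],M[0,1])),s["gripper_width"],s["joints"].round(2))
f=lambda t:np.array([-190*np.cos(t)+41*np.sin(t),190*np.sin(t)+41*np.cos(t)])
T=np.r_[0,.02,.05,np.arange(.09,.68,.045),.685,.71,.72]
P=np.array([f(t) for t in T]);D=np.diff(P,axis=0)
print([[round(-z,1),round(x,1),0,0] for x,z in D],P[-1]-P[0])
E
```

```text
[ 4.46812211e+02 -2.63467495e-01  1.73430490e+02] 1.5042074984868947 10.925230127133077 [ 0.37  0.14 -0.49 -0.   -0.94  2.8 ]
[[np.float64(-3.8), np.float64(0.9), 0, 0], [np.float64(-5.7), np.float64(1.4), 0, 0], [np.float64(-7.5), np.float64(2.2), 0, 0], [np.float64(-8.3), np.float64(2.8), 0, 0], [np.float64(-8.2), np.float64(3.2), 0, 0], [np.float64(-8.0), np.float64(3.5), 0, 0], [np.float64(-7.8), np.float64(3.9), 0, 0], [np.float64(-7.7), np.float64(4.2), 0, 0], [np.float64(-7.5), np.float64(4.6), 0, 0], [np.float64(-7.2), np.float64(4.9), 0, 0], [np.float64(-7.0), np.float64(5.2), 0, 0], [np.float64(-6.8), np.float64(5.5), 0, 0], [np.float64(-6.5), np.float64(5.8), 0, 0], [np.float64(-6.2), np.float64(6.1), 0, 0], [np.float64(-6.0), np.float64(6.4), 0, 0], [np.float64(-5.7), np.float64(6.7), 0, 0], [np.float64(-1.2), np.float64(1.5), 0, 0], [np.float64(-3.0), np.float64(3.8), 0, 0], [np.float64(-1.2), np.float64(1.6), 0, 0]] [ 74.19168301 115.10712257]
```

Emit:
{"method": "drive_tool", "body": {"motion": [[-3.8,0.9,0,0],[-5.7,1.4,0,0],[-7.5,2.2,0,0],[-8.3,2.8,0,0],[0,0,0,0]]}}

```text
clock: 16.65
position: [454.1, -0.1, 199.6]
ee_rot: [0.493, 0.507, -0.494, 0.506]
contact_force: [-1.6, -0.0, -4.0]
gripper_width: 11.1
```

Emit:
{"method": "drive_tool", "body": {"motion": [[-8.2,3.2,0,0],[-8.0,3.5,0,0],[-7.8,3.9,0,0],[-7.7,4.2,0,0],[-7.5,4.6,0,0],[-7.2,4.9,0,0],[0,0,0,0]]}}

```text
clock: 17.23
position: [478.2, 0.5, 247.2]
ee_rot: [0.493, 0.507, -0.494, 0.506]
contact_force: [-8.6, 2.0, 2.4]
gripper_width: 10.6
```

Emit:
{"method": "drive_tool", "body": {"motion": [[-7.0,5.0,0,0],[-6.8,5.3,0,0],[-6.5,5.6,0,0],[-6.2,5.9,0,0],[-6.0,6.2,0,0],[-5.2,5.9,0,0],[-2,2.3,0,0],[0,0,0,0],[0,0,0,0]]}}

```text
clock: 17.98
position: [513.6, 1.4, 286.7]
ee_rot: [0.493, 0.507, -0.494, 0.506]
contact_force: [-8.2, 2.7, 3.0]
gripper_width: 11.0
```

```bash
python3 - <<'E'
from h import *
import pickle
s=arm.read_state();im=arm.get_image("wrist")[:,:,::-1].copy();cv2.imwrite("pics/w6.png",im);pickle.dump(s,open("w6.pkl","wb"))
np.set_printoptions(precision=2,suppress=True)
print(s["position"],s["contact_force"],s["joints"])
c=cam("wrist",s);p=proj(c,(546.3,118.4,227.8));print(p)
cv2.imwrite("pics/crop4.png",cv2.resize(im[0:140,230:450],None,fx=3.5,fy=3.5,interpolation=cv2.INTER_CUBIC))
E
```

```text
[513.61   1.43 286.66] [-8.2   2.74  2.98] [ 0.32  0.16 -0.17 -0.   -1.25  2.85]
[318.49  23.81]
```

View pics/crop4.png

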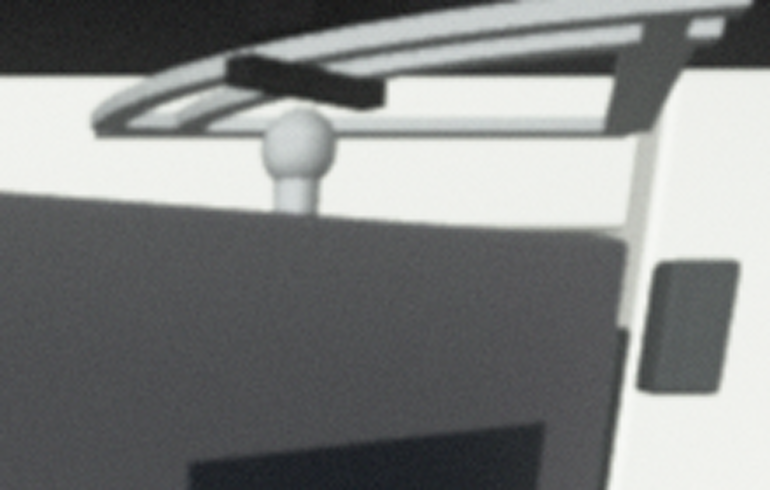

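The crop shows the ball stud just below the pointer bar: stud at full-image (315.5,42), bar ends at (295,20.3) and (339.5,26.6). The cover is close to the mark, so I'll compute the remaining angle.

```bash
python3 - <<'E'
from h import *
import pickle
from scipy.optimize import least_squares
np.set_printoptions(precision=3,suppress=True)
c4,c5,c6=[cam("wrist",pickle.load(open(f"w{i}.pkl","rb"))) for i in(4,5,6)]
yaw=np.radians(1.45);f=np.array([np.cos(yaw),np.sin(yaw),0]);l=np.array([-f[1],f[0],0])
def P(H,r,t,dy,n=0): return H+l*dy-f*r*np.cos(t)+[0,0,r*np.sin(t)]+n*(f*np.sin(t)+[0,0,np.cos(t)])
obs=[(c4,(238.5,107.5),'s0'),(c5,(337,113.3),'s0'),(c6,(315.5,42),'s'),
 (c4,(244.5,102),'L'),(c5,(382,110),'L'),(c6,(295.1,20.3),'L'),(c4,(284.8,100.8),'R'),(c5,(410.2,108.5),'R'),(c6,(339.5,26.6),'R')]
def mod(q):
    hx,hy,t,a,rm,dy=q;H=np.array([hx,hy,150.])
    return {'s0':P(H,110,0,0),'s':P(H,110,t,0),'L':P(H,rm+18,a,dy,-2.5),'R':P(H,rm-18,a,dy,2.5)}
def res(q):
    m=mod(q);return np.concatenate([proj(c,m[k])-u for c,u,k in obs])
r=least_squares(res,[634,109,.69,.72,112,9],loss="soft_l1");print("hx,hy,cover,index,rmid,dy",r.x);print(res(r.x).reshape(-1,2))
C=np.linalg.inv(r.jac.T@r.jac);print(np.sqrt(np.diag(C)))
# stud target pixel at mark
H=np.array([r.x[0],r.x[1],150.]);print("stud px at mark",proj(c6,P(H,110,r.x[3],0)),"now model",proj(c6,P(H,110,r.x[2],0)))
E
```

```text
hx,hy,cover,index,rmid,dy [633.42  112.233   0.668   0.732 116.764   8.4  ]
[[-0.148 -0.045]
 [-0.336 -0.482]
 [ 0.038  0.284]
 [-0.572  0.521]
 [-0.535 -0.162]
 [-0.88  -0.236]
 [ 0.769  0.101]
 [ 1.147 -0.426]
 [ 1.115  0.323]]
[0.695 0.457 0.011 0.009 1.474 0.537]
stud px at mark [324.794  41.069] now model [315.538  42.284]
```

Emit:
{"method": "drive_tool", "body": {"motion": [[-2,2.5,0,0],[-3,3.5,0,0],[-1.7,2.2,0,0],[0,0,0,0],[0,0,0,0],[0,0,0,0]]}}

```text
clock: 18.53
position: [522.3, 1.7, 293.8]
ee_rot: [0.493, 0.507, -0.493, 0.507]
contact_force: [-7.3, 3.8, 3.6]
gripper_width: 10.5
```

```bash
python3 - <<'E'
from h import *
import pickle
s=arm.read_state();im=arm.get_image("wrist")[:,:,::-1].copy();cv2.imwrite("pics/w7.png",im);pickle.dump(s,open("w7.pkl","wb"))
np.set_printoptions(precision=2,suppress=True)
print(s["position"],s["contact_force"])
cv2.imwrite("pics/crop5.png",cv2.resize(im[0:70,250:390],None,fx=5.5,fy=5.5,interpolation=cv2.INTER_CUBIC))
E
```

```text
[522.34   1.66 293.84] [-7.33  3.84  3.63]
```

View pics/crop5.png

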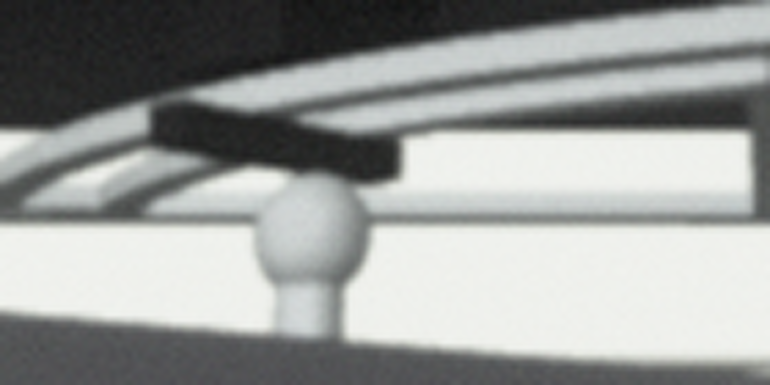

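The crop shows the stud at full-image (306.7,42.2) and the pointer bar ends at (277.6,22) and (322.7,28.7). The stud has moved along the bar towards its middle-rear, as intended. Refitting with this view included.

```bash
python3 - <<'E'
from h import *
import pickle
from scipy.optimize import least_squares
np.set_printoptions(precision=3,suppress=True)
c4,c5,c6,c7=[cam("wrist",pickle.load(open(f"w{i}.pkl","rb"))) for i in(4,5,6,7)]
yaw=np.radians(1.45);f=np.array([np.cos(yaw),np.sin(yaw),0]);l=np.array([-f[1],f[0],0])
def P(H,r,t,dy,n=0): return H+l*dy-f*r*np.cos(t)+[0,0,r*np.sin(t)]+n*(f*np.sin(t)+[0,0,np.cos(t)])
obs=[(c4,(238.5,107.5),'s0'),(c5,(337,113.3),'s0'),(c6,(315.5,42),'s'),(c7,(306.7,42.2),'t'),
 (c4,(244.5,102),'L'),(c5,(382,110),'L'),(c6,(295.1,20.3),'L'),(c7,(277.6,22),'L'),(c4,(284.8,100.8),'R'),(c5,(410.2,108.5),'R'),(c6,(339.5,26.6),'R'),(c7,(322.7,28.7),'R')]
for n,hl in((2.5,18),(1.5,18),(2.5,17)):
  def res(q):
    hx,hy,t,t2,a,rm,dy=q;H=np.array([hx,hy,150.])
    m={'s0':P(H,110,0,0),'s':P(H,110,t,0),'t':P(H,110,t2,0),'L':P(H,rm+hl,a,dy,-n),'R':P(H,rm-hl,a,dy,n)}
    return np.concatenate([proj(c,m[k])-u for c,u,k in obs])
  r=least_squares(res,[634,109,.69,.72,.72,112,9]);print("hx,hy,cov6,cov7,index,rmid,dy",r.x,"rms",np.sqrt(np.mean(r.fun**2)))
  H=np.array([r.x[0],r.x[1],150.])
  for c in(c7,): print(" stud px at mark",proj(c,P(H,110,r.x[4],0)))
d=np.array([522.34-446.81,293.84-173.43]);print("TCP theta",2*np.arcsin(np.linalg.norm(d)/2/194.4))
E
```

```text
hx,hy,cov6,cov7,index,rmid,dy [633.269 112.347   0.67    0.726   0.733 116.747   8.352] rms 0.544528653591243
 stud px at mark [307.746  42.484]
hx,hy,cov6,cov7,index,rmid,dy [633.789 112.402   0.664   0.72    0.727 116.823   8.36 ] rms 0.4005136670856343
 stud px at mark [307.745  42.518]
hx,hy,cov6,cov7,index,rmid,dy [633.629 112.385   0.666   0.722   0.73  117.167   8.34 ] rms 0.3236399444236109
 stud px at mark [307.976  42.478]
TCP theta 0.7485171436086405
```

The image fit puts the cover within about 0.007 rad of the mark. The TCP path gives 0.7485 rad from chord length and about 0.70 from chord direction. Both become about 0.73 if the bar rolled some 5 mm in the pads. I'll make a tiny nudge and then do the final checks.

Emit:
{"method": "drive_tool", "body": {"motion": [[-0.4,0.6,0,0],[0,0,0,0],[0,0,0,0],[0,0,0,0],[0,0,0,0],[0,0,0,0]]}}

```text
clock: 19.08
position: [522.6, 1.7, 294.0]
ee_rot: [0.493, 0.507, -0.494, 0.506]
contact_force: [-8.1, 3.2, 3.9]
gripper_width: 10.9
```

```bash
python3 - <<'E'
from h import *
np.set_printoptions(precision=2,suppress=True)
s=arm.read_state();print(s["position"],s["contact_force"],s["joint_vel"],s["gripper_width"])
w=arm.get_image("wrist")[:,:,::-1];sc=arm.get_image("scene")[:,:,::-1]
a=cv2.resize(w[0:70,250:390],(560,280),interpolation=cv2.INTER_CUBIC)
b=cv2.resize(sc[90:250,160:400],(480,320),interpolation=cv2.INTER_CUBIC);b=cv2.copyMakeBorder(b,0,0,0,80,cv2.BORDER_CONSTANT)
cv2.imwrite("pics/final.png",np.vstack([a,b]))
E
```

```text
[522.58   1.66 293.99] [-8.13  3.21  3.94] [-0.  0. -0.  0. -0.  0.] 10.89408458718329
```

View pics/final.png

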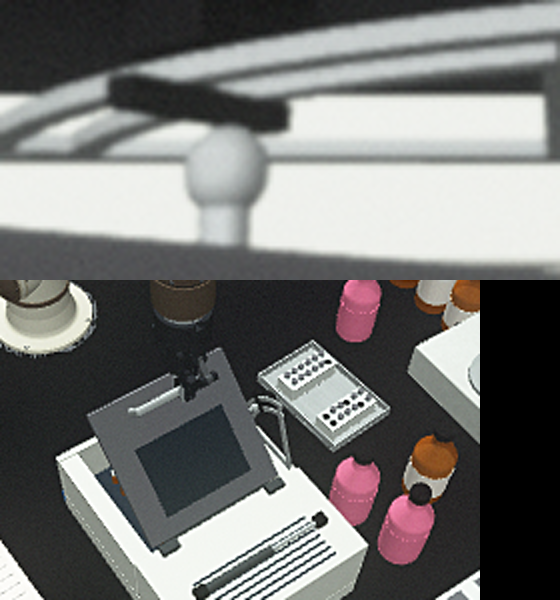

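The final picture shows the stud beside the pointer bar (top crop, ball at (226,168), bar (110,95)–(288,118)) and the cover held by the gripper. Both racks stand upright in the tray, and the strut and bottles are in place. Handing in.

```bash
python3 -c "
from bench import arm
print(arm.job_done())"
```

```text
the job is handed in; nothing more can be done
None
```

The vial rack stands upright in the tray's free half beside the other rack. The cover is raised to the pointer, with the gripper still closed on the handle bar. I handed the job in at about 19 s of the 53 s allowed.

- **Rack:** it touched the tray floor with about 11 N at most. I eased off before opening the fingers. The wrist view afterwards showed it clear of the tray walls and the other rack.
- **Cover angle:** the last fit over four wrist views gave the cover at 0.72–0.73 rad and the mark 0.007 rad higher. I then nudged it less than 1 mm towards the mark. I estimate the alignment is good to about 0.02 rad.
- **A check that disagreed:** the arm's own path gave 0.75 rad from the chord length but about 0.70 from the chord direction. Both come to about 0.73 if the bar rolled roughly 5 mm in the pads, which I did not confirm. I trusted the images.
- **Final state:** the arm was still, with about 10 N at the wrist. The last scene picture showed the strut and the bottles in view where they had been. I did not re-check the beaker, jar, screwdriver and clipboard after the moves; the arm only passed above that side of the bench.

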